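Set up the timed staining place round the sprung dish holder

ROBOT

A 6-joint arm with a two-finger parallel gripper is mounted at the origin on a cart in front of the work surface, level with it; the furniture and walls round the work are solid. World frame = base frame: x ahead of the robot, y to its left, z up, the work surface at z = 0. Lengths are in m, angles in rad, forces in N, time in s.
With the tool pointing down it reaches from about 0.325 to 0.775 m from the base axis. Payload 5.5 kg.
Tool frame: the origin (TCP) lies at the very end of the fingers, on their centre line; the grasp point (between the pads) lies 19 mm behind it; z points along the fingers, y is the line along which they close (so a half turn about z gives the same grasp; the last joint's range is limited). The gripper opens to 85 mm and grips with 20 to 120 N. Pads are 22 mm wide; open, the fingers measure 114 mm over their backs; the gripper's body (76 mm by 85 mm) begins 54 mm behind the grasp point. The pads swing forward as they close: fully open they stand 13 mm farther back than shut.
Start: joints at [-1.216, 0.091, 1.231, -0, 1.82, -0.057], TCP at [0.24, -0.55, 0.231] pointing down, gripper open.
Joint ranges: [-2.87, 2.87], [-0.86, 2.18], [0.17, 2.46], [-1.51, 4.65], [0.06, 2.69], [-2.65, 2.65]. Speed limits (rad/s): [2.57, 2.57, 3.01, 3.14, 3.14, 3.14].

INTERFACE

Orientations are given as [roll, pitch, yaw] about the fixed x, y, z axes, in that order (R = Rz(yaw) Ry(pitch) Rx(roll)).
In Python, from rig import arm gives the robot as it stands.
- The arm moves only by the tool servo_tool, never from a script. Its argument "plan" is a list of rows, each a list of 2 entries, a list of its own where there are three numbers: the shift along the tool's x, y, z in m, then the turn about the tool's z in degrees. A call has exactly 5 rows; each row is the pose to reach, as a shift and turn from the pose commanded when the call began, along the tool's axes at that moment; what a row does not reach only later rows make up. A row lasts 1/12 s, in which the tool goes at most 41.7 mm and 7.16 degrees, less where a joint would pass 70% of its speed; a pose out of reach is approached as far as the arm can. A call with a gripper value outside its range is refused whole. "claw" is the finger opening in m, from 0 to 0.0854, set as the call begins (left out, the last holds). The fingers move at their own pace and stop on an object; "squeeze" is the grip in N (left out, the last holds). Time passes only in rows, so rows that repeat a pose let the fingers close, or fill a call up. It gives the time, the measured TCP pose, the force, the opening and the grip force at its end, in the units of the state.
- arm.observe(): the state, without advancing time (a new reading comes with each control period).
- arm.get_image(name): name is "scene" or "top"; returns the picture (384x512x3 uint8, blue, green, red); there is no depth.
- arm.get_calibration(name): a dict with "fx", "fy", "cx", "cy" (pixels), "distortion" ([k1, k2, p1, p2, k3] as OpenCV has them; the pictures are not rectified), "cam_to_world" (4x4, takes a point from camera to world coordinates). Camera axes: x right, y up, looking along -z (the intrinsics and any distortion apply to the point x, -y, -z); pixel columns grow to the right and rows downward; lengths in m; the calibration is good to about 2 mm. A picture is of the moment at which its call begins. get_calibration takes no time and is no camera call.
- arm.sign_off(): hands the job in; it is judged then, once.
The state is a dict: "clock": time; "joint_positions": joint angles; "qvel": joint speeds; "effort": joint torques, N m; "eef_pos": TCP position; "tool_rot": TCP orientation; "wrist_force": force on the tool from outside, world axes, zero at the start; "ft_torque": the same for the moment, N m; "width": opening from 0.0 (shut) to 1.0 (fully open); "gripper_force": force on a finger pad.
Only numpy, scipy, OpenCV 4.12 (cv2) and the standard library are available. Lean on these libraries where they do the work, as an engineer would, in place of code of your own. Each camera call takes 0.05 s, during which the arm holds its last target. There are 200 camera calls.

TASK

Set up the staining place: load the three lidded core dishes into the sprung dish holder in depth order, black mud at the bottom, brown sand on top of it and green algae uppermost, so that the dishes come off in the order they are stained. Stand the dropper bottle from the front row midway between the holder and the clear rinse beaker, and lay the timer face up on the holder's other side, out of the splashes, midway between the holder and the white-lidded specimen jar. Keep everything you carry upright, and leave the beaker, the jar and the black-capped canister where they stand.

Things in the scene. Friction and masses are not known exactly. Their poses are not given: they have to be found in the camera images.
- holder: sprung dish holder, fixed: grey base 84x84x10 mm, four steel rods 8 mm thick at the corners of a 55 mm square (5 mm spare per side), leaning outward above z 112, ends at 130 mm; fingers fit between rods along its x or y. Origin: base underside, on the rods' axis; x, y along base edges, turned 0.1-0.4 rad clockwise. Beaker and jar stand 0.20-0.215 m off along its +y and -y, in either order
- platform_plate (a joint): how far the sprung aluminium platform between the rods has sunk, m: 0 empty, at most 0.052. Its top face is at z = 0.085 - value above the holder's origin. Soft spring, 56 N/m, yields from about 0.25 N: each dish sinks it 6 to 18 mm, so the pile's top stays about 85 to 105 mm high; pressing it a few mm further does no harm
- mud_dish: round clear lidded dish with black contents, 60 mm across, 16 mm high, about 0.08 kg; origin at the centre of its underside, z up. Dishes stack flat on one another.
- sand_dish: the same dish with rust-brown contents; 60 mm across, 16 mm high; origin at the centre of its underside, z up
- algae_dish: the same dish with green contents; 60 mm across, 16 mm high; origin at the centre of its underside, z up
- dropper: amber glass dropper bottle with a black teat, standing in the front row; body 34 mm across up to z = 64 mm, neck 22 mm across to 80 mm, teat to 108 mm; origin at the centre of its underside, z up; about 0.08 kg
- timer: white countdown timer lying face up, 64 mm (its x) by 68 mm (its y), 18 mm high (16 mm at the edges); origin at the centre of its underside, z up; about 0.07 kg
- beaker: empty translucent plastic rinse beaker, 76 mm across, 94 mm high, loose; origin at the centre of its underside; not to be moved
- jar: white specimen jar with white screw lid, 56 mm across, 78 mm high, loose; origin at the centre of its underside; not to be moved
- canister: cream canister with black screw cap, 36 mm across, 56 mm high, loose, in the front row with the dishes, dropper and timer (six things about 125 mm apart, in any order); origin at the centre of its underside; not to be moved

How it is judged:
At the end, for the whole second after the job is handed in: Dishes flat in the holder, within 12 mm of its axis: mud, sand, algae upward, each on the last, platform sunk over 22 mm. Dropper upright, timer face up on the worktop, each under 130 mm from holder axis and from beaker (dropper) or jar (timer), within 30 mm of their line. All at rest (horizontal distance between each of mud_dish, sand_dish, algae_dish and holder below 0.012 m and z of mud_dish in the frame of holder below 0.062 m and value of joint platform_plate above 0.022 m and z of sand_dish in the frame of mud_dish between 0.0135 and 0.0185 m and z of algae_dish in the frame of sand_dish between 0.0135 and 0.0185 m and horizontal distance between each of dropper, timer and holder below 0.13 m and horizontal distance between dropper and beaker below 0.13 m and x of dropper in the frame of holder between -0.03 and 0.03 m and height (world z) of each of dropper, timer below 0.004 m and horizontal distance between timer and jar below 0.13 m and x of timer in the frame of holder between -0.03 and 0.03 m and angle between each of mud_dish, sand_dish, algae_dish, dropper, timer's own z axis and vertical below 0.1 rad and linear speed of each of mud_dish, sand_dish, algae_dish, dropper, timer below 0.02 m/s); the robot touches nothing.
It fails at once if the beaker is moved by more than 20 mm (distance of beaker from where it was at the start of the episode above 0.02 m).
It fails at once if the jar is moved by more than 20 mm (distance of jar from where it was at the start of the episode above 0.02 m).
It fails at once if the canister is moved by more than 20 mm (distance of canister from where it was at the start of the episode above 0.02 m).
It fails at once if a dish, the dropper or the timer is tipped by more than about 35 degrees (angle between any of mud_dish, sand_dish, algae_dish, dropper, timer's own z axis and vertical above 0.6 rad).
It also fails if it takes over 120 s, if anything falls off the work surface, if the arm or the gripper's body presses on something with over 40 N, if the wrist force passes 120 N, or if a joint passes its speed limit or range.

## Working session

There is one attempt and no reset: what is moved stays moved. The work goes in short steps, Python scripts to look and compute and a tool call to move; the robot and the scene stay as the last step left them, time stands still between calls to the robot, and variables do not carry over. Pictures are saved under pics/ and viewed, at most 14 in all, crops included, and the job is handed in when it is done.

Besides the shell and the picture viewer there is one more tool, called by a JSON object that holds its "method" and its "body". servo_tool: Moves the arm, as the interface text tells. Its arguments: {"type":"object","properties":{"plan":{"type":"array","items":{"type":"array"}},"claw":{"type":"number"},"squeeze":{"type":"number"}},"required":["plan"]}

```bash
mkdir -p pics; ls; python3 - <<'E'
from rig import arm
import cv2, numpy as np
for n in("scene","top"):
    cv2.imwrite(f"pics/{n}0.png",arm.get_image(n)); c=arm.get_calibration(n); print(n,{k:np.round(v,4).tolist() for k,v in c.items()})
print(arm.observe())
E
```

```text
pics
scene {'fx': 458.7642, 'fy': 458.7642, 'cx': 253.1096, 'cy': 188.9786, 'distortion': [0.0215, 0.0, 0.0, 0.0, 0.0], 'cam_to_world': [[-0.4962, 0.4175, -0.7612, -0.5491], [-0.8679, -0.2625, 0.4218, 0.5388], [-0.0237, 0.8699, 0.4926, 0.7934], [0.0, 0.0, 0.0, 1.0]]}
top {'fx': 373.8401, 'fy': 373.8401, 'cx': 256.9168, 'cy': 200.1633, 'distortion': [-0.1127, 0.0, 0.0, 0.0, 0.0], 'cam_to_world': [[0.0093, 0.9924, -0.123, 0.3923], [-1.0, 0.009, -0.0026, -0.0717], [-0.0015, 0.123, 0.9924, 1.3068], [0.0, 0.0, 0.0, 1.0]]}
{'clock': 0.1, 'joint_positions': array([-1.21570700e+00,  9.17934709e-02,  1.23180127e+00, -5.04570625e-07,
        1.81979184e+00, -5.66840005e-02]), 'qvel': array([ 0.00096645,  0.00015685, -0.00295812,  0.00044247,  0.0002131 ,
        0.00068844]), 'effort': array([ 1.61406686e-03, -4.60214424e+01, -4.19220579e+01, -1.88886447e-04,
        1.06594784e-02,  1.21513867e-05]), 'eef_pos': array([ 0.24005762, -0.54960057,  0.23023779]), 'tool_rot': array([-3.13980158e+00, -1.01143918e-04,  4.11773111e-01]), 'wrist_force': array([-0.77837949, -0.09499966,  0.52356347]), 'ft_torque': array([ 0.02334574,  0.05485361, -0.01272984]), 'gripper_force': 0.0, 'width': 0.9969204364458869}
```

View pics/top0.png

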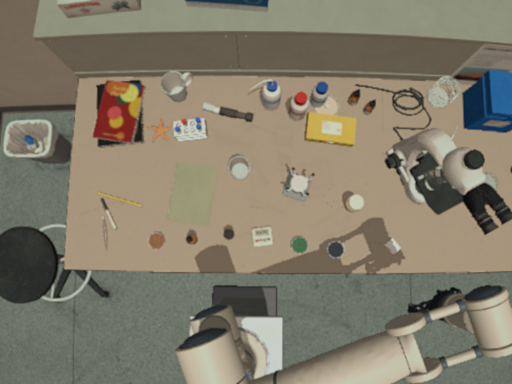

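View pics/scene0.png

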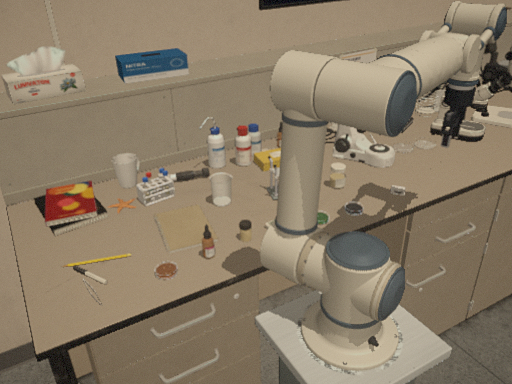

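The top view has the front row from left to right: sand (157,240), dropper (192,238), canister (229,232), timer (262,236), algae (300,244), mud (335,248). The holder is at (298,184), the beaker at (240,168) and the jar at (355,202). The scene view agrees, though the arm hides part of it.

```bash
cat > h.py <<'E'
import cv2, numpy as np
from rig import arm
def ray(n,uv):
    c=arm.get_calibration(n); K=np.array([[c["fx"],0,c["cx"]],[0,c["fy"],c["cy"]],[0,0,1]])
    p=cv2.undistortPoints(np.array(uv,float).reshape(-1,1,2),K,np.array(c["distortion"])).reshape(-1,2)
    T=np.array(c["cam_to_world"]); d=np.c_[p[:,0],-p[:,1],-np.ones(len(p))]@T[:3,:3].T
    return T[:3,3],d
def cast(n,uv,z):
    o,d=ray(n,uv); return o+d*((z-o[2])/d[:,2])[:,None]
def proj(n,P):
    c=arm.get_calibration(n); K=np.array([[c["fx"],0,c["cx"]],[0,c["fy"],c["cy"]],[0,0,1]])
    T=np.linalg.inv(np.array(c["cam_to_world"])); q=np.atleast_2d(P)@T[:3,:3].T+T[:3,3]
    return cv2.projectPoints(q*[1,-1,-1],np.zeros(3),np.zeros(3),K,np.array(c["distortion"]))[0].reshape(-1,2)
E
python3 - <<'E'
import cv2
from h import *
t=cv2.imread("pics/top0.png"); s=cv2.imread("pics/scene0.png")
cv2.imwrite("pics/c1.png",cv2.resize(t[222:262,142:352],None,fx=3.8,fy=3.8,interpolation=cv2.INTER_CUBIC))
cv2.imwrite("pics/c2.png",cv2.resize(t[145:220,220:375],None,fx=5,fy=5,interpolation=cv2.INTER_CUBIC))
print(cast("top",[[157,240],[192,238],[229,232],[262,236],[300,244],[335,248]],0.016).round(3))
print(cast("top",[[298,184],[240,168],[355,202]],0.08).round(3))
E
```

```text
[[ 0.41   0.277  0.016]
 [ 0.419  0.155  0.016]
 [ 0.441  0.027  0.016]
 [ 0.428 -0.087  0.016]
 [ 0.402 -0.218  0.016]
 [ 0.388 -0.339  0.016]]
[[ 0.6   -0.205  0.08 ]
 [ 0.652 -0.011  0.08 ]
 [ 0.541 -0.395  0.08 ]]
```

View pics/c1.png

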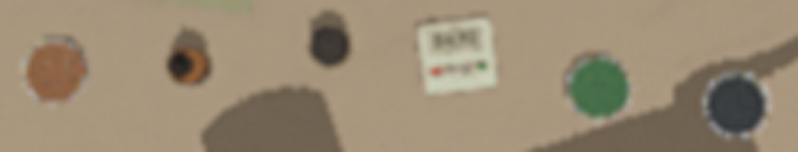

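View pics/c2.png

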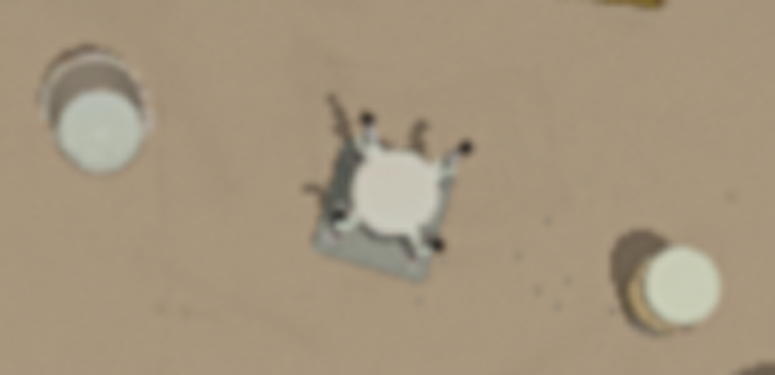

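The crops are clear. In the 5x crop the four black rod tips are at (368,118), (466,148), (434,244) and (339,215). The white platform is at (396,192). The beaker is on the left and the jar on the right.

```bash
python3 - <<'E'
import cv2
from h import *
t=cv2.imread("pics/top0.png").astype(int); B,G,R=t[...,0],t[...,1],t[...,2]
def comp(m,box):
    x0,y0,x1,y1=box; k=np.zeros(m.shape,np.uint8); k[y0:y1,x0:x1]=m[y0:y1,x0:x1]
    n,l,s,c=cv2.connectedComponentsWithStats(k); i=1+s[1:,4].argmax(); return c[i],s[i,4],(l==i).astype(np.uint8)
for nm,m,b,z in [("sand",(R-B>70),(145,228,170,252),.012),("algae",(G-R>20),(285,232,315,256),.012),("mud",(R+G+B<190),(323,236,347,260),.012),
  ("timer",(R+G+B>560),(250,225,275,250),.017),("plat",(R+G+B>560),(287,172,312,196),.085),("jar",(R+G+B>560),(342,190,366,212),.078)]:
    c,a,k=comp(m,b); P=cast("top",[c],z)[0]; print(nm,c.round(1),a,P.round(4))
    if nm=="timer":
        cn=cv2.findContours(k,0,2)[0][0]; bx=cv2.boxPoints(cv2.minAreaRect(cn)); q=cast("top",bx,.017); print(q.round(4).tolist(), np.degrees(np.arctan2(*(q[1]-q[0])[1::-1])),np.linalg.norm(q[1]-q[0]),np.linalg.norm(q[2]-q[1]))
f=lambda L,ox,oy,s:[[(x+.5)/s-.5+ox,(y+.5)/s-.5+oy] for x,y in L]
q=cast("top",f([(368,118),(466,148),(434,244),(339,215)],220,145,5),.130); print("rods",q.round(4).tolist(),q.mean(0).round(4)); 
for i in range(4):
    d=q[(i+1)%4]-q[i]; print(np.degrees(np.arctan2(d[1],d[0])),np.linalg.norm(d))
print("base edge",cast("top",f([(313,243),(418,281)],220,145,5),.01))
print("beaker rim",cast("top",f([(98,102)],220,145,5),.094),"bottom",cast("top",f([(98,132)],220,145,5),.0))
print("teat",cast("top",f([(181,65)],142,222,3.8),.108), "canister",cast("top",f([(329,45)],142,222,3.8),.056))
s=arm.get_image("scene"); c=s[200:290,140:370]; cv2.imwrite("pics/c3.png",cv2.resize(c,None,fx=3.4,fy=3.4,interpolation=cv2.INTER_CUBIC))
E
```

```text
sand [156.1 240.4] 92 [0.4085 0.2812 0.012 ]
algae [299.2 244.8] 173 [ 0.399  -0.2156  0.012 ]
mud [335.4 249.2] 126 [ 0.3844 -0.341   0.012 ]
timer [263. 243.] 50 [ 0.4039 -0.0906  0.017 ]
[[0.4047, -0.0618, 0.017], [0.4146, -0.118, 0.017], [0.4035, -0.1199, 0.017], [0.3937, -0.0637, 0.017]] -80.06008205820072 0.05703735865156465 0.011252238037650032
plat [298.8 182.9] 193 [ 0.6026 -0.2069  0.085 ]
jar [356.1 201.7] 144 [ 0.5425 -0.3993  0.078 ]
rods [[0.6426, -0.1841, 0.13], [0.6236, -0.2471, 0.13], [0.5612, -0.226, 0.13], [0.5793, -0.1654, 0.13]] [ 0.6017 -0.2057  0.13  ]
-106.72283343378918 0.0657492518643
161.29821078047567 0.06591940371307553
73.37330143511033 0.06324685563417407
-16.52648720221509 0.06598659533175855
base edge [[ 0.57833747 -0.15665695  0.01      ]
 [ 0.55216779 -0.23028123  0.01      ]]
beaker rim [[ 0.6593428 -0.0087196  0.094    ]] bottom [[ 0.65822483 -0.00418956  0.        ]]
teat [[0.41416674 0.14727575 0.108     ]] canister [[0.4342513  0.02645082 0.056     ]]
```

View pics/c3.png

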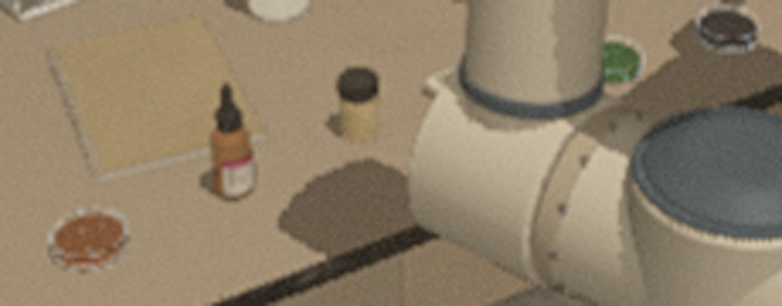

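In this crop the dropper stands at (230,150) with its teat tip at (225,88). The canister is to its right, the sand dish is at (90,240) and the green dish is half hidden by the arm. I'll refine the masks once more and then move.

```bash
python3 - <<'E'
import cv2
from h import *
t=cv2.imread("pics/top0.png").astype(int); B,G,R=t[...,0],t[...,1],t[...,2]; S=R+G+B
def comp(m,box):
    x0,y0,x1,y1=box; k=np.zeros(m.shape,np.uint8); k[y0:y1,x0:x1]=m[y0:y1,x0:x1]
    n,l,s,c=cv2.connectedComponentsWithStats(k); i=1+s[1:,4].argmax(); return c[i],s[i,4],(l==i).astype(np.uint8)
print(t[240,148:168].tolist()); print(t[228,263],t[225:248,252].tolist())
for nm,m,b,z in [("sand",(R-B>62)&(G<110),(145,228,170,252),.013),("algae",(G-R>5),(285,232,315,256),.013),("mud",(R<75),(325,239,347,259),.013),("timer",(B>145),(248,222,278,252),.017)]:
    c,a,k=comp(m,b); cn=max(cv2.findContours(k,0,2)[0],key=len)
    (e,ax,an)=cv2.fitEllipse(cv2.convexHull(cn)); print(nm,c.round(2),a,np.round(e,2),np.round(ax,1),cast("top",[c,e],z)[:,:2].round(4).tolist())
    if nm=="timer":
        r=cv2.minAreaRect(cn); q=cast("top",cv2.boxPoints(r),.017); d=q[1]-q[0]; print(cast("top",[r[0]],.017).round(4),q.round(3).tolist(),np.degrees(np.arctan2(d[1],d[0])),np.linalg.norm(d),np.linalg.norm(q[2]-q[1]))
g=lambda L:[[(x+.5)/3.4-.5+140,(y+.5)/3.4-.5+200] for x,y in L]
print("dropper teat",cast("scene",g([(226,92)]),.106).round(4),"body r at z.03",cast("scene",g([(233,160)]),.035).round(4))
print("top body amber", cast("top",[[(188+.5)/3.8+141.5,(66+.5)/3.8+221.5]],.064).round(4))
print("sand scene",cast("scene",g([(89,236)]),.016),"mud",cast("scene",g([(729,28)]),.016))
E
```

```text
[[122, 157, 170], [83, 116, 149], [66, 97, 140], [68, 99, 140], [69, 98, 140], [69, 99, 139], [69, 99, 140], [71, 101, 143], [69, 100, 142], [70, 100, 141], [71, 102, 143], [72, 102, 142], [71, 101, 142], [71, 101, 143], [68, 98, 145], [69, 95, 145], [88, 106, 133], [116, 138, 154], [125, 150, 168], [127, 151, 169]]
[161 184 190] [[126, 150, 168], [123, 147, 165], [111, 133, 150], [113, 134, 147], [142, 164, 172], [157, 180, 184], [159, 182, 187], [157, 181, 185], [152, 175, 180], [146, 169, 176], [144, 166, 176], [145, 168, 179], [140, 163, 174], [132, 155, 166], [130, 152, 165], [128, 151, 165], [123, 146, 160], [118, 141, 158], [121, 144, 164], [124, 148, 169], [125, 150, 169], [126, 150, 168], [126, 151, 169]]
sand [156.07 240.47] 153 [156.06 240.55] [13.5 13.9] [[0.4082, 0.2809], [0.4079, 0.281]]
algae [299.26 244.68] 200 [299.25 244.75] [15.5 15.7] [[0.3993, -0.2156], [0.3991, -0.2156]]
mud [335.37 249.28] 151 [335.32 249.24] [13.4 13.7] [[0.3841, -0.3409], [0.3842, -0.3407]]
timer [262.37 237.25] 252 [262.15 236.43] [21.8 23.2] [[0.4238, -0.0882], [0.4266, -0.0874]]
[[ 0.4264 -0.0874  0.017 ]] [[0.453, -0.05, 0.017], [0.462, -0.117, 0.017], [0.4, -0.125, 0.017], [0.391, -0.058, 0.017]] -82.35889187925041 0.06714727010751252 0.06216352609646308
dropper teat [[0.4027 0.1578 0.106 ]] body r at z.03 [[0.4086 0.1546 0.035 ]]
top body amber [[0.4142 0.1491 0.064 ]]
sand scene [[0.40206803 0.28221774 0.016     ]] mud [[ 0.3759606  -0.33789162  0.016     ]]
```

{"method": "servo_tool", "body": {"plan": [[[0.03,-0.02,0],-7],[[0.06,-0.04,0],-14],[[0.09,-0.06,0],-21],[[0.12,-0.08,0],-28],[[0.15,-0.095,0],-35]], "claw": 0.085, "squeeze": 25}}

```text
clock: 0.57
eef_pos: [0.3399, -0.4009, 0.2311]
tool_rot: [-3.141, -0.0, 1.028]
wrist_force: [-0.2, 0.4, -0.3]
width: 0.997
gripper_force: 0.0
```

```bash
cat >> h.py <<'E'
from scipy.spatial.transform import Rotation as Ro
def go(P,yaw=73.2):
    s=arm.observe(); R=Ro.from_euler("xyz",s["tool_rot"]).as_matrix()
    dy=(np.degrees(s["tool_rot"][2])-yaw+180)%360-180
    print("t",round(s["clock"],2),"at",s["eef_pos"].round(4),np.degrees(s["tool_rot"]).round(2),"shift",(R.T@(np.array(P)-s["eef_pos"])).round(4),"turn",round(dy,2),"w",round(s["width"],3),"F",s["wrist_force"].round(1))
E
python3 -c "
from h import *
go([.384,-.341,.23]); go([.384,-.341,.06])"
```

```text
t 0.57 at [ 0.3399 -0.4009  0.2311] [-1.7998e+02 -2.0000e-02  5.8920e+01] shift [0.0741 0.0068 0.0012] turn -14.28 w 0.997 F [-0.2  0.4 -0.3]
t 0.57 at [ 0.3399 -0.4009  0.2311] [-1.7998e+02 -2.0000e-02  5.8920e+01] shift [0.074  0.0069 0.1712] turn -14.28 w 0.997 F [-0.2  0.4 -0.3]
```

{"method": "servo_tool", "body": {"plan": [[[0.025,0.002,0.01],-5],[[0.05,0.004,0.045],-10],[[0.074,0.007,0.08],-14.5],[[0.074,0.007,0.115],-14.5],[[0.074,0.007,0.15],-14.5]]}}

```text
clock: 0.98
eef_pos: [0.3849, -0.3417, 0.0796]
tool_rot: [3.141, -0.0, 1.279]
wrist_force: [-0.3, -0.8, -0.3]
width: 1.001
gripper_force: 0.0
```

{"method": "servo_tool", "body": {"plan": [[[0,0,0.0],0],[[0,0,0],0],[[0,0,0],0],[[0,0,0],0],[[0,0,0],0]]}}

```text
clock: 1.4
eef_pos: [0.3851, -0.3447, 0.0844]
tool_rot: [3.137, 0.002, 1.275]
wrist_force: [0.5, -0.4, 0.6]
width: 0.992
gripper_force: 0.0
```

```bash
python3 -c "
from h import *
go([.384,-.341,.002])
a=arm.get_image('scene')[150:250,310:410];b=arm.get_image('top')[220:280,300:375]
cv2.imwrite('pics/m1.png',np.hstack([cv2.resize(a,(400,400)),cv2.resize(b,(400,400))]))"
```

```text
t 1.4 at [ 0.3851 -0.3447  0.0844] [1.7975e+02 1.4000e-01 7.3060e+01] shift [ 0.0034 -0.0025  0.0824] turn -0.14 w 0.992 F [ 0.5 -0.4  0.6]
```

View pics/m1.png

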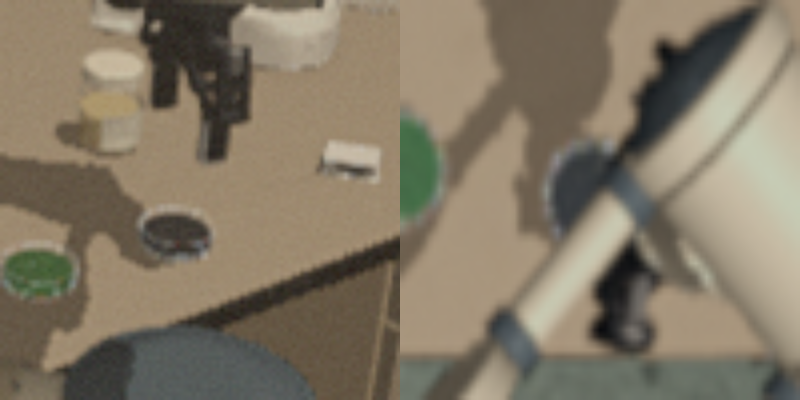

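The left panel is the scene view: open fingertips at crop (165,103) and (212,158), mud dish at (176,232). The right panel is the top view, where the arm hides half of the dish at (590,190).

```bash
python3 -c "
from h import *
for i in range(4):
    s=arm.observe(); print(s['eef_pos'].round(4),np.degrees(s['tool_rot']).round(2),s['qvel'].round(3)); arm.get_image('top')
s=arm.observe(); p=s['eef_pos']+[0,0,.013]; ty=np.array([.957,-.289,0])
print(proj('scene',[p,p+.043*ty,p-.043*ty,[.384,-.341,.016],[.376,-.338,.016]]).round(1), 'seen mid 357,182; tips 351,175.5 / 363,189.5; dish', 310+176/4,150+232/4)"
```

```text
[ 0.3847 -0.3442  0.0834] [1.7983e+02 9.0000e-02 7.3070e+01] [ 0.002  0.008  0.014  0.001 -0.004 -0.   ]
[ 0.3846 -0.344   0.0829] [1.7987e+02 7.0000e-02 7.3070e+01] [ 0.002  0.007  0.013  0.001 -0.002  0.   ]
[ 0.3844 -0.3438  0.0824] [1.7991e+02 5.0000e-02 7.3080e+01] [ 0.002  0.004  0.012 -0.    -0.001 -0.   ]
[ 0.3843 -0.3436  0.082 ] [1.7994e+02 3.0000e-02 7.3080e+01] [ 0.003  0.004  0.009 -0.001 -0.001  0.001]
[[355.8 184.7]
 [350.2 178.3]
 [361.7 191.3]
 [353.1 206.5]
 [354.1 207.9]] seen mid 357,182; tips 351,175.5 / 363,189.5; dish 354.0 208.0
```

```bash
python3 -c "
from h import *
s=cv2.imread('pics/scene0.png').astype(int); B,G,R=s[...,0],s[...,1],s[...,2]
def comp(m,b):
    x0,y0,x1,y1=b; k=np.zeros(m.shape,np.uint8); k[y0:y1,x0:x1]=m[y0:y1,x0:x1]
    n,l,st,c=cv2.connectedComponentsWithStats(k); i=1+st[1:,4].argmax(); return c[i],st[i]
print(s[198:218,354].tolist())
def tri(a,b):
    o1,d1=ray('top',[a]);o2,d2=ray('scene',[b]);d1=d1[0];d2=d2[0]
    k=np.linalg.lstsq(np.c_[d1,-d2],o2-o1,rcond=None)[0]; p,q=o1+k[0]*d1,o2+k[1]*d2; print('tri',p.round(4),q.round(4))
for nm,m,b,tp in [('mud',R<85,(340,198,368,220),(335.37,249.28)),('sand',(R-B>55)&(R<170),(150,258,185,284),(156.07,240.47))]:
    c,st=comp(m,b); print(nm,c.round(2),st,cast('scene',[c],.012).round(4)); tri(tp,c)
"
```

```text
[[95, 114, 129], [69, 86, 100], [68, 85, 97], [109, 123, 132], [112, 127, 136], [74, 84, 95], [55, 62, 69], [55, 63, 68], [56, 63, 70], [57, 65, 69], [48, 54, 62], [55, 61, 66], [55, 66, 88], [47, 52, 78], [48, 55, 58], [100, 103, 102], [120, 130, 132], [110, 122, 126], [72, 93, 104], [71, 86, 104]]
mud [352.95 208.02] [345 204  17  10 109] [[ 0.3819 -0.3389  0.012 ]]
tri [ 0.3841 -0.3415  0.0101] [ 0.3843 -0.3411  0.01  ]
sand [165.82 269.8 ] [156 263  20  15 217] [[0.4041 0.282  0.012 ]]
tri [0.4082 0.282  0.0093] [0.4077 0.281  0.009 ]
```

{"method": "servo_tool", "body": {"plan": [[[0,0,0.015],0],[[0,0,0.03],0],[[0,0,0.045],0],[[0,0,0.06],0],[[0,0,0.075],0]]}}

```text
clock: 2.12
eef_pos: [0.3841, -0.3433, 0.0057]
tool_rot: [3.141, 0.0, 1.276]
wrist_force: [0.5, 0.8, 0.6]
width: 0.999
gripper_force: 0.0
```

{"method": "servo_tool", "body": {"plan": [[[0,0,0.002],0],[[0,0,0.004],0],[[0,0,0.006],0],[[0,0,0.007],0],[[0,0,0.007],0]]}}

```text
clock: 2.53
eef_pos: [0.3845, -0.3436, 0.0001]
tool_rot: [3.14, 0.001, 1.276]
wrist_force: [-0.5, 0.1, -0.2]
width: 0.995
gripper_force: 0.0
```

{"method": "servo_tool", "body": {"plan": [[[0,0,0],0],[[0,0,0],0],[[0,0,0],0],[[0,0,0],0],[[0,0,0],0]]}}

```text
clock: 2.95
eef_pos: [0.3842, -0.3433, -0.0006]
tool_rot: [3.141, 0.0, 1.276]
wrist_force: [-0.1, 0.4, -0.3]
width: 0.994
gripper_force: 0.0
```

```bash
python3 -c "
from h import *
go([.384,-.341,-.002])"
```

```text
t 2.95 at [ 0.3842 -0.3433 -0.0006] [1.7999e+02 1.0000e-02 7.3090e+01] shift [ 0.0022 -0.0008  0.0014] turn -0.11 w 0.994 F [-0.1  0.4 -0.3]
```

{"method": "servo_tool", "body": {"plan": [[[0.002,0,0.001],0],[[0.002,0,0.001],0],[[0.002,0,0.001],0],[[0.002,0,0.001],0],[[0.002,0,0.001],0]]}}

```text
clock: 3.37
eef_pos: [0.3847, -0.3413, -0.0017]
tool_rot: [3.142, 0.0, 1.276]
wrist_force: [-0.3, 0.5, 1.1]
width: 0.994
gripper_force: 0.0
```

{"method": "servo_tool", "body": {"plan": [[[0,0,0],0],[[0,0,0],0],[[0,0,0],0],[[0,0,0],0],[[0,0,0],0]], "claw": 0.05, "squeeze": 25}}

```text
clock: 3.78
eef_pos: [0.3848, -0.3415, -0.0014]
tool_rot: [3.141, 0.0, 1.276]
wrist_force: [0.0, 1.0, 1.6]
width: 0.691
gripper_force: 27.4
```

{"method": "servo_tool", "body": {"plan": [[[0,0,0],0],[[0,0,0],0],[[0,0,0],0],[[0,0,0],0],[[0,0,0],0]]}}

```text
clock: 4.2
eef_pos: [0.3848, -0.3415, -0.0014]
tool_rot: [3.141, 0.0, 1.276]
wrist_force: [-0.5, 0.5, 4.9]
width: 0.695
gripper_force: 27.5
```

```bash
python3 -c "
from h import *
go([.602,-.206,.16]); go([.384,-.341,.16])"
```

```text
t 4.2 at [ 0.3848 -0.3415 -0.0014] [1.7997e+02 2.0000e-02 7.3100e+01] shift [ 0.1927  0.1685 -0.1614] turn -0.1 w 0.695 F [-0.5  0.5  4.9]
t 4.2 at [ 0.3848 -0.3415 -0.0014] [1.7997e+02 2.0000e-02 7.3100e+01] shift [ 0.0002 -0.0009 -0.1614] turn -0.1 w 0.695 F [-0.5  0.5  4.9]
```

{"method": "servo_tool", "body": {"plan": [[[0,0,-0.02],0],[[0,0,-0.055],0],[[0,0,-0.095],0],[[0,0,-0.135],0],[[0,0,-0.165],0]]}}

```text
clock: 4.62
eef_pos: [0.3849, -0.3414, 0.166]
tool_rot: [3.14, 0.001, 1.276]
wrist_force: [0.7, -0.6, -0.6]
width: 0.689
gripper_force: 27.5
```

{"method": "servo_tool", "body": {"plan": [[[0.01,0.01,0],0],[[0.035,0.03,0],0],[[0.06,0.052,0],0],[[0.085,0.075,0],0],[[0.11,0.097,0],0]]}}

```text
clock: 5.03
eef_pos: [0.5104, -0.2632, 0.1622]
tool_rot: [-3.14, -0.0, 1.275]
wrist_force: [-0.3, -0.7, -1.1]
width: 0.691
gripper_force: 27.5
```

{"method": "servo_tool", "body": {"plan": [[[0.025,0.022,0],0],[[0.05,0.044,0],0],[[0.07,0.061,0],0],[[0.08,0.07,0],0],[[0.083,0.072,0],0]]}}

```text
clock: 5.45
eef_pos: [0.6039, -0.2037, 0.1612]
tool_rot: [-3.139, -0.001, 1.279]
wrist_force: [0.1, -0.7, -1.4]
width: 0.688
gripper_force: 27.5
```

{"method": "servo_tool", "body": {"plan": [[[0,0,0],0],[[0,0,0],0],[[0,0,0],0],[[0,0,0],0],[[0,0,0],0]]}}

```text
clock: 5.87
eef_pos: [0.6019, -0.2066, 0.1636]
tool_rot: [3.141, 0.0, 1.274]
wrist_force: [0.1, -0.4, -0.9]
width: 0.694
gripper_force: 27.5
```

```bash
python3 -c "
from h import *
for i in range(3): arm.get_image('top')
go([.602,-.206,.11])
a=arm.get_image('scene')[120:220,250:350];b=arm.get_image('top')[150:220,260:340]
cv2.imwrite('pics/m2.png',np.hstack([cv2.resize(a,(400,400)),cv2.resize(b,(400,350)) if 0 else cv2.resize(b,(400,400))]))"
```

```text
t 6.02 at [ 0.6022 -0.2062  0.1636] [179.98   0.    73.05] shift [ 0.0002 -0.0003  0.0536] turn -0.15 w 0.69 F [-0.1 -0.4 -1.8]
```

View pics/m2.png

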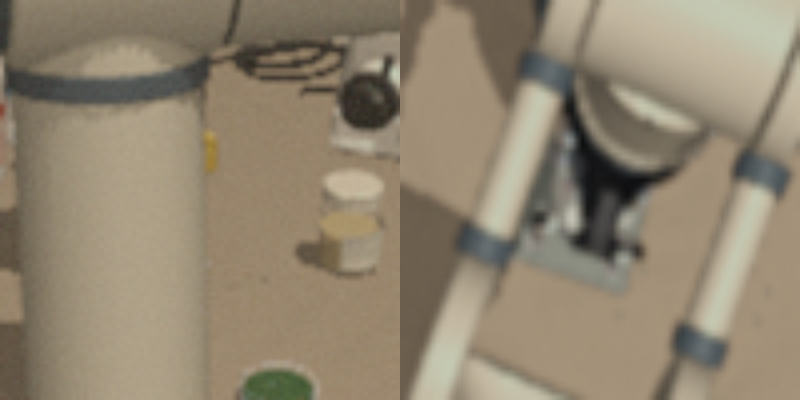

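The top panel shows the holder under the gripper, with the front finger at (600,215) between the two front rods at (540,215) and (640,250). That is well placed, so I'll lower.

{"method": "servo_tool", "body": {"plan": [[[0,0,0.01],0],[[0,0,0.02],0],[[0,0,0.03],0],[[0,0,0.04],0],[[0,0,0.05],0]]}}

```text
clock: 6.53
eef_pos: [0.6021, -0.2056, 0.1112]
tool_rot: [-3.14, -0.0, 1.276]
wrist_force: [-0.1, 0.0, -0.8]
width: 0.69
gripper_force: 27.5
```

{"method": "servo_tool", "body": {"plan": [[[0,0,0.006],0],[[0,0,0.012],0],[[0,0,0.018],0],[[0,0,0.024],0],[[0,0,0.03],0]]}}

```text
clock: 6.95
eef_pos: [0.6027, -0.2059, 0.0831]
tool_rot: [3.141, 0.0, 1.276]
wrist_force: [0.1, 0.1, -0.3]
width: 0.686
gripper_force: 27.6
```

{"method": "servo_tool", "body": {"plan": [[[0,0,0.002],0],[[0,0,0.004],0],[[0,0,0.006],0],[[0,0,0.006],0],[[0,0,0.006],0]]}}

```text
clock: 7.37
eef_pos: [0.6026, -0.2059, 0.0776]
tool_rot: [3.141, 0.0, 1.276]
wrist_force: [-0.8, 0.4, -0.9]
width: 0.688
gripper_force: 27.6
```

{"method": "servo_tool", "body": {"plan": [[[0,0,0],0],[[0,0,0],0],[[0,0,0],0],[[0,0,0],0],[[0,0,0],0]]}}

```text
clock: 7.78
eef_pos: [0.6026, -0.2059, 0.0774]
tool_rot: [3.141, 0.0, 1.276]
wrist_force: [-0.5, 0.7, 0.1]
width: 0.692
gripper_force: 27.6
```

{"method": "servo_tool", "body": {"plan": [[[0,0,0],0],[[0,0,0],0],[[0,0,0],0],[[0,0,0],0],[[0,0,0],0]], "claw": 0.085}}

```text
clock: 8.2
eef_pos: [0.6026, -0.2058, 0.0773]
tool_rot: [3.141, -0.0, 1.276]
wrist_force: [-0.4, 0.3, -0.3]
width: 0.991
gripper_force: 0.0
```

{"method": "servo_tool", "body": {"plan": [[[0,0,-0.01],0],[[0,0,-0.03],0],[[0,0,-0.06],0],[[0,0,-0.09],0],[[0,0,-0.105],0]]}}

```text
clock: 8.62
eef_pos: [0.6035, -0.2062, 0.1879]
tool_rot: [3.136, 0.001, 1.276]
wrist_force: [0.6, 0.7, 1.8]
width: 0.994
gripper_force: 0.0
```

{"method": "servo_tool", "body": {"plan": [[[0.01,-0.008,0],0],[[0.035,-0.028,0],0],[[0.063,-0.05,0],0],[[0.091,-0.072,0],0],[[0.12,-0.095,0],0]]}}

```text
clock: 9.03
eef_pos: [0.5459, -0.0624, 0.1832]
tool_rot: [3.141, -0.0, 1.275]
wrist_force: [1.1, -0.2, 0.2]
width: 0.998
gripper_force: 0.0
```

{"method": "servo_tool", "body": {"plan": [[[0.028,-0.022,0],0],[[0.056,-0.044,0],0],[[0.084,-0.066,0],0],[[0.112,-0.088,0],0],[[0.14,-0.11,0],0]]}}

```text
clock: 9.45
eef_pos: [0.4812, 0.104, 0.1835]
tool_rot: [3.14, -0.001, 1.276]
wrist_force: [0.6, 0.7, 0.3]
width: 0.996
gripper_force: 0.0
```

{"method": "servo_tool", "body": {"plan": [[[0.028,-0.022,0],0],[[0.056,-0.044,0],0],[[0.084,-0.066,0],0],[[0.112,-0.09,0],0],[[0.15,-0.121,0],0]]}}

```text
clock: 9.87
eef_pos: [0.412, 0.2755, 0.1836]
tool_rot: [3.14, -0.001, 1.275]
wrist_force: [0.7, 0.1, -1.2]
width: 0.998
gripper_force: 0.0
```

{"method": "servo_tool", "body": {"plan": [[[0,0,0.02],0],[[0,0,0.05],0],[[0,0,0.08],0],[[0,0,0.11],0],[[0,0,0.12],0]]}}

```text
clock: 10.28
eef_pos: [0.4105, 0.2735, 0.0582]
tool_rot: [-3.137, 0.004, 1.276]
wrist_force: [-0.8, 0.2, -0.4]
width: 0.996
gripper_force: 0.0
```

{"method": "servo_tool", "body": {"plan": [[[0,0,0],0],[[0,0,0],0],[[0,0,0],0],[[0,0,0],0],[[0,0,0],0]]}}

```text
clock: 10.7
eef_pos: [0.4137, 0.2749, 0.0644]
tool_rot: [3.139, -0.003, 1.276]
wrist_force: [0.2, -0.6, 0.3]
width: 0.993
gripper_force: 0.0
```

```bash
python3 -c "
from h import *
for i in range(6): a=arm.get_image('top')
go([.408,.281,-.001])
a=arm.get_image('scene')[220:300,120:220];b=arm.get_image('top')[150:220,260:340]
print('mud c/plat px expected',proj('top',[[.602,-.206,.09]]))
cv2.imwrite('pics/m3.png',np.hstack([cv2.resize(a,(400,400)),cv2.resize(b,(400,400))]))"
```

```text
t 11.0 at [0.4127 0.2745 0.0625] [ 1.7999e+02 -1.0000e-02  7.3090e+01] shift [ 0.0049 -0.0064  0.0635] turn -0.11 w 0.995 F [-0.   0.6  0.5]
mud c/plat px expected [[298.70669714 182.82518347]]
```

View pics/m3.png

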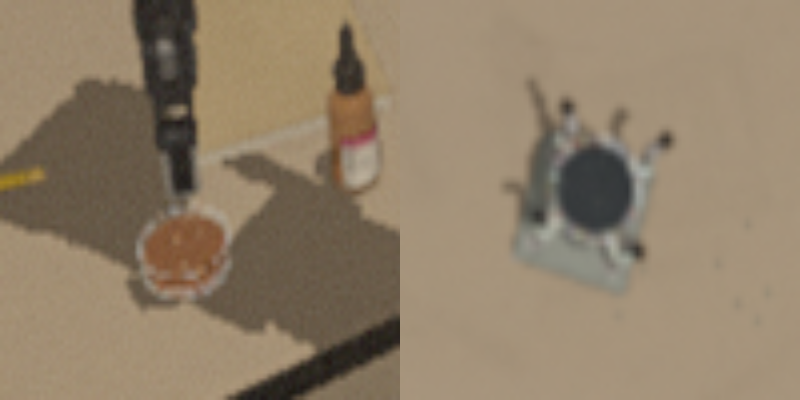

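The right panel shows the mud dish seated between the rods, centred at crop (597,188). The left panel shows the fingers just above the sand dish. I'll lower there and grip.

{"method": "servo_tool", "body": {"plan": [[[0.002,-0.003,0.01],0],[[0.004,-0.006,0.02],0],[[0.005,-0.006,0.032],0],[[0.005,-0.006,0.044],0],[[0.005,-0.006,0.056],0]]}}

```text
clock: 11.52
eef_pos: [0.4077, 0.2808, 0.0042]
tool_rot: [-3.141, 0.001, 1.276]
wrist_force: [0.9, -0.3, -0.7]
width: 0.994
gripper_force: 0.0
```

{"method": "servo_tool", "body": {"plan": [[[0,0,0.003],0],[[0,0,0.005],0],[[0,0,0.007],0],[[0,0,0.007],0],[[0,0,0.007],0]]}}

```text
clock: 11.93
eef_pos: [0.4088, 0.2812, -0.0001]
tool_rot: [3.141, -0.001, 1.276]
wrist_force: [-0.2, -0.2, 0.6]
width: 0.992
gripper_force: 0.0
```

{"method": "servo_tool", "body": {"plan": [[[0,0,0],0],[[0,0,0],0],[[0,0,0],0],[[0,0,0],0],[[0,0,0],0]]}}

```text
clock: 12.35
eef_pos: [0.4084, 0.281, -0.0006]
tool_rot: [3.141, -0.0, 1.276]
wrist_force: [-0.4, -0.9, 0.4]
width: 0.997
gripper_force: 0.0
```

```bash
python3 -c "
from h import *
go([.408,.281,-.001])"
```

```text
t 12.35 at [ 0.4084  0.281  -0.0006] [ 1.7999e+02 -1.0000e-02  7.3090e+01] shift [-0.0001 -0.0004  0.0004] turn -0.11 w 0.997 F [-0.4 -0.9  0.4]
```

{"method": "servo_tool", "body": {"plan": [[[0,0,0],0],[[0,0,0],0],[[0,0,0],0],[[0,0,0],0],[[0,0,0],0]], "claw": 0.05}}

```text
clock: 12.77
eef_pos: [0.4085, 0.2811, -0.0004]
tool_rot: [3.141, -0.0, 1.276]
wrist_force: [-0.5, -0.0, 2.8]
width: 0.691
gripper_force: 27.3
```

{"method": "servo_tool", "body": {"plan": [[[0,0,0],0],[[0,0,0],0],[[0,0,0],0],[[0,0,-0.005],0],[[0,0,-0.015],0]]}}

```text
clock: 13.18
eef_pos: [0.4072, 0.2802, 0.0128]
tool_rot: [-3.139, 0.003, 1.276]
wrist_force: [0.1, 0.0, -1.4]
width: 0.688
gripper_force: 27.1
```

{"method": "servo_tool", "body": {"plan": [[[0,0,-0.03],0],[[0,0,-0.065],0],[[0,0,-0.1],0],[[0,0,-0.135],0],[[0,0,-0.15],0]]}}

```text
clock: 13.6
eef_pos: [0.4096, 0.2816, 0.1706]
tool_rot: [3.136, -0.005, 1.276]
wrist_force: [1.2, 1.4, 1.4]
width: 0.686
gripper_force: 27.4
```

{"method": "servo_tool", "body": {"plan": [[[-0.01,0.008,0],0],[[-0.035,0.028,0],0],[[-0.063,0.05,0],0],[[-0.091,0.072,0],0],[[-0.12,0.095,0],0]]}}

```text
clock: 14.02
eef_pos: [0.4644, 0.1373, 0.1649]
tool_rot: [3.141, -0.0, 1.277]
wrist_force: [0.0, 0.8, -0.4]
width: 0.685
gripper_force: 27.4
```

{"method": "servo_tool", "body": {"plan": [[[-0.028,0.022,0],0],[[-0.056,0.044,0],0],[[-0.084,0.066,0],0],[[-0.112,0.088,0],0],[[-0.14,0.11,0],0]]}}

```text
clock: 14.43
eef_pos: [0.5291, -0.0292, 0.1648]
tool_rot: [3.141, -0.0, 1.276]
wrist_force: [0.2, 0.9, -1.4]
width: 0.689
gripper_force: 27.4
```

{"method": "servo_tool", "body": {"plan": [[[-0.028,0.022,0],0],[[-0.056,0.044,0],0],[[-0.084,0.066,0],0],[[-0.112,0.09,0],0],[[-0.14,0.114,0],0]]}}

```text
clock: 14.85
eef_pos: [0.5975, -0.1963, 0.1647]
tool_rot: [3.142, 0.0, 1.276]
wrist_force: [0.5, 1.2, -0.2]
width: 0.692
gripper_force: 27.4
```

{"method": "servo_tool", "body": {"plan": [[[-0.005,0.004,0],0],[[-0.008,0.006,0],0],[[-0.01,0.008,0],0],[[-0.01,0.008,0],0],[[-0.01,0.008,0],0]]}}

```text
clock: 15.27
eef_pos: [0.6019, -0.2052, 0.1648]
tool_rot: [3.141, -0.0, 1.277]
wrist_force: [-0.1, 0.7, -0.7]
width: 0.69
gripper_force: 27.5
```

{"method": "servo_tool", "body": {"plan": [[[0,0,0],0],[[0,0,0],0],[[0,0,0],0],[[0,0,0],0],[[0,0,0],0]]}}

```text
clock: 15.68
eef_pos: [0.602, -0.2061, 0.1644]
tool_rot: [3.141, -0.0, 1.276]
wrist_force: [-1.0, -0.5, -1.0]
width: 0.695
gripper_force: 27.5
```

```bash
python3 -c "
from h import *
for i in range(3): a=arm.get_image('top')
go([.6025,-.206,.12])"
```

```text
t 15.83 at [ 0.602  -0.2064  0.1643] [-180.     0.    73.1] shift [0.0005 0.0004 0.0443] turn -0.1 w 0.686 F [-0.6 -0.4 -0.5]
```

{"method": "servo_tool", "body": {"plan": [[[0,0,0.01],0],[[0,0,0.02],0],[[0,0,0.03],0],[[0,0,0.04],0],[[0,0,0.05],0]]}}

```text
clock: 16.25
eef_pos: [0.6015, -0.2063, 0.1122]
tool_rot: [-3.14, -0.0, 1.276]
wrist_force: [-0.2, -1.0, -1.6]
width: 0.689
gripper_force: 27.5
```

{"method": "servo_tool", "body": {"plan": [[[0,0,0.006],0],[[0,0,0.012],0],[[0,0,0.018],0],[[0,0,0.024],0],[[0,0,0.03],0]]}}

```text
clock: 16.67
eef_pos: [0.6022, -0.2065, 0.0842]
tool_rot: [3.141, 0.0, 1.276]
wrist_force: [-1.3, -0.8, -0.4]
width: 0.689
gripper_force: 27.6
```

{"method": "servo_tool", "body": {"plan": [[[0,0,0.002],0],[[0,0,0.003],0],[[0,0,0.003],0],[[0,0,0.003],0],[[0,0,0.003],0]]}}

```text
clock: 17.08
eef_pos: [0.6022, -0.2065, 0.0819]
tool_rot: [3.141, 0.0, 1.276]
wrist_force: [-1.1, -0.7, -0.2]
width: 0.689
gripper_force: 27.6
```

{"method": "servo_tool", "body": {"plan": [[[0,0,0],0],[[0,0,0],0],[[0,0,0],0],[[0,0,0],0],[[0,0,0],0]]}}

```text
clock: 17.5
eef_pos: [0.6021, -0.2064, 0.0814]
tool_rot: [3.141, 0.0, 1.276]
wrist_force: [0.7, -0.6, -1.0]
width: 0.69
gripper_force: 27.6
```

{"method": "servo_tool", "body": {"plan": [[[0,0,0],0],[[0,0,0],0],[[0,0,0],0],[[0,0,0],0],[[0,0,0],0]], "claw": 0.085}}

```text
clock: 17.92
eef_pos: [0.602, -0.2064, 0.0813]
tool_rot: [3.142, -0.0, 1.276]
wrist_force: [0.8, 0.9, -0.2]
width: 0.999
gripper_force: 0.0
```

{"method": "servo_tool", "body": {"plan": [[[0,0,-0.01],0],[[0,0,-0.03],0],[[0,0,-0.06],0],[[0,0,-0.09],0],[[0,0,-0.1],0]]}}

```text
clock: 18.33
eef_pos: [0.6034, -0.2069, 0.1881]
tool_rot: [3.133, 0.001, 1.276]
wrist_force: [0.4, -0.7, 1.8]
width: 0.989
gripper_force: 0.0
```

{"method": "servo_tool", "body": {"plan": [[[-0.008,-0.022,0],0],[[-0.018,-0.052,0],0],[[-0.029,-0.082,0],0],[[-0.039,-0.112,0],0],[[-0.049,-0.142,0],0]]}}

```text
clock: 18.75
eef_pos: [0.4505, -0.2118, 0.1814]
tool_rot: [3.141, 0.0, 1.276]
wrist_force: [-0.3, -1.2, 1.3]
width: 0.994
gripper_force: 0.0
```

{"method": "servo_tool", "body": {"plan": [[[-0.009,-0.025,0.01],0],[[-0.017,-0.045,0.035],0],[[-0.019,-0.05,0.065],0],[[-0.019,-0.05,0.095],0],[[-0.019,-0.05,0.12],0]]}}

```text
clock: 19.17
eef_pos: [0.3977, -0.2156, 0.06]
tool_rot: [3.141, 0.0, 1.275]
wrist_force: [-0.4, -0.6, 0.5]
width: 0.995
gripper_force: 0.0
```

{"method": "servo_tool", "body": {"plan": [[[0,0,0],0],[[0,0,0],0],[[0,0,0],0],[[0,0,0],0],[[0,0,0],0]]}}

```text
clock: 19.58
eef_pos: [0.3997, -0.2163, 0.0635]
tool_rot: [3.138, 0.001, 1.276]
wrist_force: [0.4, 0.2, 0.1]
width: 0.999
gripper_force: 0.0
```

```bash
python3 -c "
from h import *
for i in range(6): a=arm.get_image('top')
go([.3992,-.2156,-.001])
t=a.astype(int);m=((t[...,2]-t[...,0]>50)&(t[...,1]<115)).astype(np.uint8);n,l,s,c=cv2.connectedComponentsWithStats(m[165:205,280:320]);i=1+s[1:,4].argmax();print(c[i]+[280,165],s[i],cast('top',[c[i]+[280,165]],.092))"
```

```text
t 19.88 at [ 0.3987 -0.2157  0.0616] [1.7998e+02 1.0000e-02 7.3100e+01] shift [0.0003 0.0005 0.0626] turn -0.1 w 0.995 F [-0.7  0.2 -0.6]
[298.26857143 182.41142857] [ 11  10  15  16 175] [[ 0.60302453 -0.20433799  0.092     ]]
```

{"method": "servo_tool", "body": {"plan": [[[0,0,0.012],0],[[0,0,0.024],0],[[0,0,0.036],0],[[0,0,0.048],0],[[0,0,0.056],0]]}}

```text
clock: 20.3
eef_pos: [0.3974, -0.2149, 0.0024]
tool_rot: [-3.138, -0.001, 1.276]
wrist_force: [0.1, 0.4, -0.5]
width: 0.997
gripper_force: 0.0
```

{"method": "servo_tool", "body": {"plan": [[[0,0,0.003],0],[[0,0,0.005],0],[[0,0,0.006],0],[[0,0,0.006],0],[[0,0,0.006],0]]}}

```text
clock: 20.72
eef_pos: [0.3989, -0.2159, -0.0001]
tool_rot: [3.14, 0.0, 1.276]
wrist_force: [0.4, -0.1, 0.5]
width: 0.996
gripper_force: 0.0
```

{"method": "servo_tool", "body": {"plan": [[[0,0,0],0],[[0,0,0],0],[[0,0,0],0],[[0,0,0],0],[[0,0,0],0]]}}

```text
clock: 21.13
eef_pos: [0.3986, -0.2156, -0.0007]
tool_rot: [3.141, 0.0, 1.276]
wrist_force: [0.1, 0.3, 0.2]
width: 0.998
gripper_force: 0.0
```

{"method": "servo_tool", "body": {"plan": [[[0,0,0],0],[[0,0,0],0],[[0,0,0],0],[[0,0,0],0],[[0,0,0],0]], "claw": 0.05}}

```text
clock: 21.55
eef_pos: [0.3987, -0.2157, -0.0004]
tool_rot: [3.141, 0.0, 1.276]
wrist_force: [-0.1, 0.2, 2.3]
width: 0.689
gripper_force: 27.3
```

{"method": "servo_tool", "body": {"plan": [[[0,0,0],0],[[0,0,0],0],[[0,0,0],0],[[0,0,-0.005],0],[[0,0,-0.015],0]]}}

```text
clock: 21.97
eef_pos: [0.3973, -0.2149, 0.0129]
tool_rot: [-3.138, -0.001, 1.276]
wrist_force: [-0.4, -0.6, -1.2]
width: 0.687
gripper_force: 27.2
```

{"method": "servo_tool", "body": {"plan": [[[0,0,-0.03],0],[[0,0,-0.065],0],[[0,0,-0.1],0],[[0,0,-0.135],0],[[0,0,-0.15],0]]}}

```text
clock: 22.38
eef_pos: [0.3996, -0.2163, 0.1704]
tool_rot: [3.135, 0.002, 1.276]
wrist_force: [0.2, -0.0, 0.2]
width: 0.687
gripper_force: 27.6
```

{"method": "servo_tool", "body": {"plan": [[[0.01,0.028,0],0],[[0.02,0.056,0],0],[[0.03,0.084,0],0],[[0.04,0.112,0],0],[[0.05,0.142,0],0]]}}

```text
clock: 22.8
eef_pos: [0.55, -0.2088, 0.1647]
tool_rot: [-3.141, 0.0, 1.276]
wrist_force: [0.3, -0.9, -1.0]
width: 0.689
gripper_force: 27.6
```

{"method": "servo_tool", "body": {"plan": [[[0.008,0.022,0],0],[[0.014,0.042,0],0],[[0.018,0.05,0],0],[[0.018,0.05,0],0],[[0.018,0.05,0],0]]}}

```text
clock: 23.22
eef_pos: [0.6015, -0.2063, 0.1641]
tool_rot: [-3.14, 0.0, 1.276]
wrist_force: [-0.1, 0.0, -0.5]
width: 0.686
gripper_force: 27.6
```

{"method": "servo_tool", "body": {"plan": [[[0,0,0],0],[[0,0,0],0],[[0,0,0],0],[[0,0,0],0],[[0,0,0],0]]}}

```text
clock: 23.63
eef_pos: [0.6016, -0.2066, 0.1647]
tool_rot: [3.141, 0.0, 1.275]
wrist_force: [-0.5, 0.5, 0.3]
width: 0.685
gripper_force: 27.6
```

```bash
python3 -c "
from h import *
for i in range(3): a=arm.get_image('top')
go([.6025,-.206,.12])"
```

```text
t 23.78 at [ 0.6019 -0.2065  0.1644] [179.99   0.    73.09] shift [0.0006 0.0004 0.0444] turn -0.11 w 0.689 F [ 0.8 -0.3 -1.3]
```

{"method": "servo_tool", "body": {"plan": [[[0,0,0.01],0],[[0,0,0.02],0],[[0,0,0.03],0],[[0,0,0.04],0],[[0,0,0.05],0]]}}

```text
clock: 24.2
eef_pos: [0.6016, -0.2062, 0.1122]
tool_rot: [-3.14, -0.0, 1.276]
wrist_force: [-0.6, -1.2, -0.9]
width: 0.689
gripper_force: 27.6
```

{"method": "servo_tool", "body": {"plan": [[[0,0,0.006],0],[[0,0,0.012],0],[[0,0,0.018],0],[[0,0,0.024],0],[[0,0,0.03],0]]}}

```text
clock: 24.62
eef_pos: [0.6022, -0.2065, 0.0842]
tool_rot: [3.141, 0.0, 1.276]
wrist_force: [0.3, -0.8, -0.5]
width: 0.69
gripper_force: 27.7
```

{"method": "servo_tool", "body": {"plan": [[[0,0,0.001],0],[[0,0,0.002],0],[[0,0,0.002],0],[[0,0,0.002],0],[[0,0,0.002],0]]}}

```text
clock: 25.03
eef_pos: [0.6022, -0.2065, 0.0829]
tool_rot: [3.141, 0.0, 1.276]
wrist_force: [-0.3, 1.0, -0.5]
width: 0.691
gripper_force: 27.7
```

{"method": "servo_tool", "body": {"plan": [[[0,0,0],0],[[0,0,0],0],[[0,0,0],0],[[0,0,0],0],[[0,0,0],0]]}}

```text
clock: 25.45
eef_pos: [0.6021, -0.2065, 0.0824]
tool_rot: [3.141, 0.0, 1.276]
wrist_force: [0.2, -0.5, -0.1]
width: 0.686
gripper_force: 27.7
```

{"method": "servo_tool", "body": {"plan": [[[0,0,0],0],[[0,0,0],0],[[0,0,0],0],[[0,0,0],0],[[0,0,0],0]], "claw": 0.085}}

```text
clock: 25.87
eef_pos: [0.602, -0.2064, 0.0823]
tool_rot: [3.142, 0.0, 1.276]
wrist_force: [-0.2, 0.8, -0.3]
width: 0.997
gripper_force: 0.0
```

{"method": "servo_tool", "body": {"plan": [[[0,0,-0.01],0],[[0,0,-0.03],0],[[0,0,-0.06],0],[[0,0,-0.09],0],[[0,0,-0.12],0]]}}

```text
clock: 26.28
eef_pos: [0.6017, -0.2063, 0.2043]
tool_rot: [3.141, -0.0, 1.276]
wrist_force: [-0.1, -0.3, -0.4]
width: 0.997
gripper_force: 0.0
```

{"method": "servo_tool", "body": {"plan": [[[0.008,-0.025,0],-4],[[0.018,-0.058,0],-9],[[0.028,-0.092,0],-14],[[0.039,-0.126,0],-19],[[0.05,-0.16,0],-23]]}}

```text
clock: 26.7
eef_pos: [0.4621, -0.1113, 0.203]
tool_rot: [3.141, 0.0, 1.681]
wrist_force: [-1.2, 0.8, 0.9]
width: 0.998
gripper_force: 0.0
```

{"method": "servo_tool", "body": {"plan": [[[0,0,0.03],0],[[0,0,0.06],0],[[0,0,0.09],0],[[0,0,0.12],0],[[0,0,0.12],0]]}}

```text
clock: 27.12
eef_pos: [0.4601, -0.1109, 0.0765]
tool_rot: [-3.133, -0.004, 1.677]
wrist_force: [-0.4, 0.3, -1.8]
width: 0.992
gripper_force: 0.0
```

{"method": "servo_tool", "body": {"plan": [[[0,0,0],0],[[0,0,0],0],[[0,0,0],0],[[0,0,0],0],[[0,0,0],0]]}}

```text
clock: 27.53
eef_pos: [0.4644, -0.1123, 0.0841]
tool_rot: [3.139, 0.001, 1.677]
wrist_force: [0.2, 0.3, -0.6]
width: 0.993
gripper_force: 0.0
```

```bash
python3 -c "
from h import *
for i in range(6): a=arm.get_image('top')
go([.4264,-.0874,.001],96.5)
t=a.astype(int);m=((t[...,1]-t[...,2]>5)&(t[...,1]-t[...,0]>5)).astype(np.uint8);n,l,s,c=cv2.connectedComponentsWithStats(m[165:205,280:320]);i=1+s[1:,4].argmax();print(c[i]+[280,165],s[i],cast('top',[c[i]+[280,165]],.092))
b=a[150:265,220:375]
cv2.imwrite('pics/m4.png',cv2.resize(b,None,fx=5,fy=5))"
```

```text
t 27.83 at [ 0.4635 -0.112   0.0823] [180.   -0.   96.1] shift [ 0.0284 -0.0343  0.0813] turn -0.4 w 0.998 F [-0.1 -0.6 -0.4]
[298.82894737 182.89912281] [ 10  10  18  17 228] [[ 0.6014121  -0.20618213  0.092     ]]
```

View pics/m4.png

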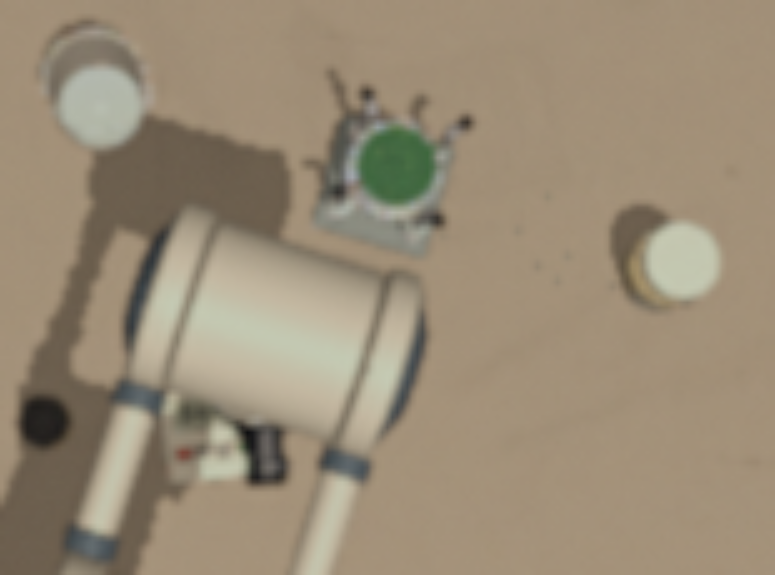

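The algae dish lies centred between the rods at (397,163), and the beaker and jar have not moved. Next is the timer.

{"method": "servo_tool", "body": {"plan": [[[0.012,-0.015,0],0],[[0.022,-0.028,0],0],[[0.028,-0.034,0.01],0],[[0.028,-0.034,0.03],0],[[0.028,-0.034,0.05],0]]}}

```text
clock: 28.25
eef_pos: [0.4272, -0.0877, 0.0327]
tool_rot: [3.139, 0.001, 1.678]
wrist_force: [0.6, -0.4, 0.6]
width: 0.999
gripper_force: 0.0
```

{"method": "servo_tool", "body": {"plan": [[[0,0,0.01],0],[[0,0,0.02],0],[[0,0,0.026],0],[[0,0,0.03],0],[[0,0,0.03],0]]}}

```text
clock: 28.67
eef_pos: [0.4266, -0.0878, 0.0019]
tool_rot: [-3.141, -0.0, 1.677]
wrist_force: [-0.1, 0.8, 0.2]
width: 0.997
gripper_force: 0.0
```

{"method": "servo_tool", "body": {"plan": [[[0,0,0],0],[[0,0,0],0],[[0,0,0],0],[[0,0,0],0],[[0,0,0],0]]}}

```text
clock: 29.08
eef_pos: [0.4269, -0.0879, 0.0027]
tool_rot: [3.141, 0.0, 1.677]
wrist_force: [0.2, 0.6, -0.7]
width: 0.996
gripper_force: 0.0
```

```bash
python3 -c "
from h import *
go([.4264,-.0874,-.001],96.5)"
```

```text
t 29.08 at [ 0.4269 -0.0879  0.0027] [1.7996e+02 1.0000e-02 9.6090e+01] shift [ 0.0005 -0.0005  0.0037] turn -0.41 w 0.996 F [ 0.2  0.6 -0.7]
```

{"method": "servo_tool", "body": {"plan": [[[0,0,0.002],0],[[0,0,0.003],0],[[0,0,0.003],0],[[0,0,0.003],0],[[0,0,0.003],0]]}}

```text
clock: 29.5
eef_pos: [0.4266, -0.0878, -0.0008]
tool_rot: [-3.142, -0.0, 1.677]
wrist_force: [-0.2, 0.3, -0.0]
width: 0.997
gripper_force: 0.0
```

{"method": "servo_tool", "body": {"plan": [[[0,0,0],0],[[0,0,0],0],[[0,0,0],0],[[0,0,0],0],[[0,0,0],0]], "claw": 0.052}}

```text
clock: 29.92
eef_pos: [0.4269, -0.0879, -0.0003]
tool_rot: [3.141, 0.0, 1.677]
wrist_force: [-1.5, 0.8, 4.6]
width: 0.73
gripper_force: 27.9
```

{"method": "servo_tool", "body": {"plan": [[[0,0,0],0],[[0,0,0],0],[[0,0,0],0],[[0,0,-0.005],0],[[0,0,-0.015],0]]}}

```text
clock: 30.33
eef_pos: [0.4254, -0.0874, 0.0129]
tool_rot: [-3.138, -0.001, 1.677]
wrist_force: [0.1, 0.1, -0.7]
width: 0.733
gripper_force: 27.4
```

{"method": "servo_tool", "body": {"plan": [[[0,0,-0.03],0],[[0,0,-0.065],0],[[0,0,-0.1],0],[[0,0,-0.135],0],[[0,0,-0.15],0]]}}

```text
clock: 30.75
eef_pos: [0.428, -0.0882, 0.1702]
tool_rot: [3.135, 0.003, 1.677]
wrist_force: [0.2, -0.6, -0.0]
width: 0.733
gripper_force: 27.7
```

{"method": "servo_tool", "body": {"plan": [[[-0.026,0.014,0],4],[[-0.057,0.03,0],9],[[-0.088,0.047,0],14],[[-0.119,0.063,0],19],[[-0.15,0.08,0],23]]}}

```text
clock: 31.17
eef_pos: [0.5228, -0.2299, 0.1646]
tool_rot: [3.141, -0.0, 1.271]
wrist_force: [0.4, -0.5, -0.2]
width: 0.732
gripper_force: 27.7
```

{"method": "servo_tool", "body": {"plan": [[[0,0,0],0],[[0,0,0],0],[[0,0,0],0],[[0,0,0],0],[[0,0,0],0]]}}

```text
clock: 31.58
eef_pos: [0.522, -0.2276, 0.1653]
tool_rot: [3.14, 0.0, 1.277]
wrist_force: [0.5, -0.1, -0.4]
width: 0.73
gripper_force: 27.7
```

```bash
python3 -c "
from h import *
for i in range(3): arm.get_image('top')
go([.572,-.3025,.003])"
```

```text
t 31.73 at [ 0.5221 -0.2278  0.1651] [1.7993e+02 1.0000e-02 7.3160e+01] shift [-0.057   0.0692  0.1622] turn -0.04 w 0.732 F [-0.1  0.5 -0.3]
```

{"method": "servo_tool", "body": {"plan": [[[-0.015,0.018,0],0],[[-0.033,0.04,0],0],[[-0.05,0.06,0],0],[[-0.057,0.069,0],0],[[-0.057,0.069,0],0]]}}

```text
clock: 32.15
eef_pos: [0.572, -0.3046, 0.1637]
tool_rot: [-3.141, 0.0, 1.275]
wrist_force: [0.3, -1.0, 0.4]
width: 0.733
gripper_force: 27.7
```

{"method": "servo_tool", "body": {"plan": [[[0,0,0.015],0],[[0,0,0.04],0],[[0,0,0.07],0],[[0,0,0.1],0],[[0,0,0.12],0]]}}

```text
clock: 32.57
eef_pos: [0.5702, -0.3013, 0.0414]
tool_rot: [-3.138, -0.001, 1.277]
wrist_force: [-0.5, -0.6, -1.3]
width: 0.729
gripper_force: 27.7
```

{"method": "servo_tool", "body": {"plan": [[[0,0,0.008],0],[[0,0,0.016],0],[[0,0,0.024],0],[[0,0,0.03],0],[[0,0,0.034],0]]}}

```text
clock: 32.98
eef_pos: [0.5721, -0.3032, 0.011]
tool_rot: [3.14, 0.0, 1.276]
wrist_force: [-0.3, -0.5, -1.0]
width: 0.732
gripper_force: 27.7
```

{"method": "servo_tool", "body": {"plan": [[[0,0,0],0],[[0,0,0],0],[[0,0,0],0],[[0,0,0],0],[[0,0,0],0]]}}

```text
clock: 33.4
eef_pos: [0.5719, -0.3032, 0.0109]
tool_rot: [3.141, 0.0, 1.276]
wrist_force: [-0.0, -0.7, -0.7]
width: 0.729
gripper_force: 27.7
```

```bash
python3 -c "
from h import *
go([.572,-.3025,.000])"
```

```text
t 33.4 at [ 0.5719 -0.3032  0.0109] [1.7994e+02 1.0000e-02 7.3090e+01] shift [ 0.0007 -0.0001  0.0109] turn -0.11 w 0.729 F [-0.  -0.7 -0.7]
```

{"method": "servo_tool", "body": {"plan": [[[0,0,0.003],0],[[0,0,0.006],0],[[0,0,0.009],0],[[0,0,0.0105],0],[[0,0,0.0105],0]]}}

```text
clock: 33.82
eef_pos: [0.5715, -0.303, -0.0002]
tool_rot: [-3.141, -0.0, 1.276]
wrist_force: [-1.2, 0.5, 1.9]
width: 0.731
gripper_force: 28.2
```

{"method": "servo_tool", "body": {"plan": [[[0,0,0],0],[[0,0,0],0],[[0,0,0],0],[[0,0,0],0],[[0,0,0],0]]}}

```text
clock: 34.23
eef_pos: [0.5715, -0.303, -0.0002]
tool_rot: [-3.141, -0.0, 1.276]
wrist_force: [-1.8, 1.7, 2.1]
width: 0.729
gripper_force: 28.2
```

{"method": "servo_tool", "body": {"plan": [[[0,0,0],0],[[0,0,0],0],[[0,0,0],0],[[0,0,0],0],[[0,0,0],0]], "claw": 0.085}}

```text
clock: 34.65
eef_pos: [0.5716, -0.3031, -0.0004]
tool_rot: [-3.142, -0.0, 1.276]
wrist_force: [0.5, -0.1, -0.2]
width: 0.999
gripper_force: 0.0
```

{"method": "servo_tool", "body": {"plan": [[[0,0,-0.015],0],[[0,0,-0.05],0],[[0,0,-0.09],0],[[0,0,-0.13],0],[[0,0,-0.17],0]]}}

```text
clock: 35.07
eef_pos: [0.5713, -0.3029, 0.1714]
tool_rot: [-3.141, -0.0, 1.276]
wrist_force: [1.3, -0.9, 0.7]
width: 0.997
gripper_force: 0.0
```

{"method": "servo_tool", "body": {"plan": [[[0.01,-0.008,-0.01],0],[[0.035,-0.025,-0.02],0],[[0.063,-0.046,-0.02],0],[[0.091,-0.067,-0.02],0],[[0.12,-0.088,-0.02],0]]}}

```text
clock: 35.48
eef_pos: [0.5217, -0.1617, 0.19]
tool_rot: [3.141, -0.0, 1.275]
wrist_force: [-0.0, -0.2, -0.4]
width: 0.993
gripper_force: 0.0
```

{"method": "servo_tool", "body": {"plan": [[[0.028,-0.021,0],0],[[0.056,-0.041,0],0],[[0.084,-0.061,0],0],[[0.112,-0.082,0],0],[[0.14,-0.102,0],0]]}}

```text
clock: 35.9
eef_pos: [0.4646, 0.0023, 0.1899]
tool_rot: [3.141, -0.0, 1.275]
wrist_force: [1.0, 1.2, 0.2]
width: 0.996
gripper_force: 0.0
```

{"method": "servo_tool", "body": {"plan": [[[0.028,-0.02,0],0],[[0.056,-0.041,0],0],[[0.084,-0.062,0],0],[[0.11,-0.08,0],0],[[0.125,-0.092,0],0]]}}

```text
clock: 36.32
eef_pos: [0.4126, 0.1498, 0.1901]
tool_rot: [3.141, -0.001, 1.278]
wrist_force: [0.8, -0.0, 0.6]
width: 0.993
gripper_force: 0.0
```

{"method": "servo_tool", "body": {"plan": [[[0,0,0],0],[[0,0,0],0],[[0,0,0],0],[[0,0,0],0],[[0,0,0],0]]}}

```text
clock: 36.73
eef_pos: [0.4141, 0.1464, 0.1897]
tool_rot: [-3.142, 0.0, 1.274]
wrist_force: [0.3, -0.3, 0.7]
width: 0.998
gripper_force: 0.0
```

```bash
python3 -c "
from h import *
for i in range(6): t=arm.get_image('top')
go([.414,.148,.13])
print(proj('top',[[.414,.148,.108]]))
a=arm.get_image('scene')[120:290,170:270]
cv2.imwrite('pics/m5.png',np.hstack([cv2.resize(a,(340,578)),cv2.resize(t[150:270,220:315],(457,578))]))"
```

```text
t 37.03 at [0.4139 0.147  0.1898] [-180.      0.     73.06] shift [ 0.001  -0.0002  0.0598] turn -0.14 w 0.998 F [ 0.3 -0.1  0.4]
[[189.03772243 238.78589907]]
```

View pics/m5.png

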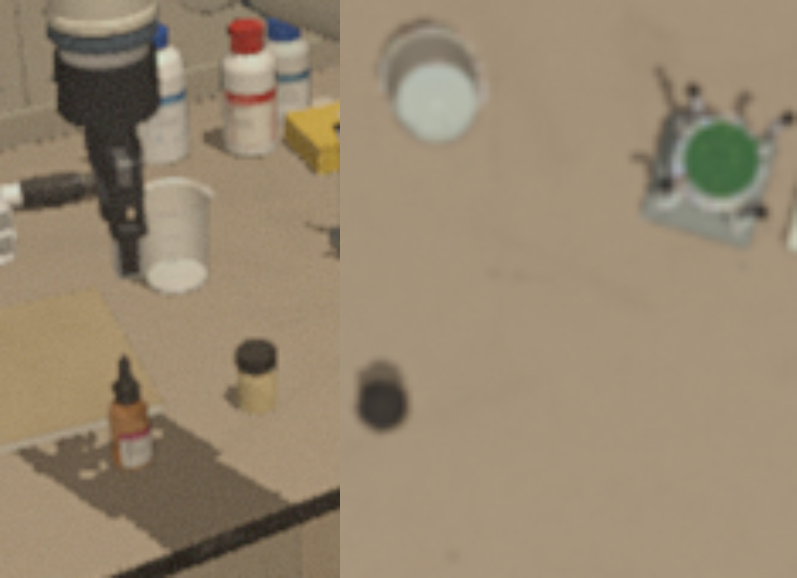

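The fingers hover above and behind the dropper, whose teat tip is at scene crop (124,357) and body at (130,430). The pile is intact. I'll check the dropper's axis against both views.

```bash
python3 -c "
from h import *
tip=[(124.5)/3.4-.5+170,(357.5)/3.4-.5+120]; bot=[(133.5)/3.4-.5+170,(461.5)/3.4-.5+120]
print(tip,proj('scene',[[.414,.148,.108],[.414,.148,.106],[.408,.152,.107],[.414,.148,.035]]).round(1).tolist())
t=cv2.imread('pics/top0.png').astype(int);m=(t.sum(2)<170).astype(np.uint8);n,l,s,c=cv2.connectedComponentsWithStats(m[228:250,182:202]);i=1+s[1:,4].argmax();tt=c[i]+[182,228];print(tt,s[i])
o1,d1=ray('top',[tt]);o2,d2=ray('scene',[tip]);k=np.linalg.lstsq(np.c_[d1[0],-d2[0]],o2-o1,rcond=None)[0];print(o1+k[0]*d1[0],o2+k[1]*d2[0])
z=cast('top',[tt],.1);print(z)
a=cv2.imread('pics/scene0.png').astype(int);m=((a[...,2]-a[...,0]>50)&(a[...,2]<190)).astype(np.uint8);n,l,s,c=cv2.connectedComponentsWithStats(m[225:262,195:222]);i=1+s[1:,4].argmax();print(c[i]+[195,225],s[i]+[195,225,0,0,0])
go([.414,.148,.042])
"
```

```text
[206.11764705882354, 224.64705882352942] [[207.6, 223.0], [207.7, 223.6], [207.2, 224.8], [209.5, 245.0]]
[189.  238.5] [ 5  8  5  6 26]
[0.41502377 0.14922522 0.10211999] [0.41638801 0.15175443 0.10260956]
[[0.41506383 0.14961396 0.1       ]]
[204.16239316 237.45584046] [195 225  23  32 351]
t 37.08 at [0.4138 0.1471 0.1897] [-180.      0.     73.07] shift [ 9.000e-04 -1.000e-04  1.477e-01] turn -0.13 w 0.997 F [ 0.5 -0.6 -1. ]
```

{"method": "servo_tool", "body": {"plan": [[[0.003,0,0.02],0],[[0.003,0,0.045],0],[[0.003,0,0.07],0],[[0.003,0,0.095],0],[[0.003,0,0.115],0]]}}

```text
clock: 37.5
eef_pos: [0.414, 0.15, 0.0728]
tool_rot: [-3.14, 0.001, 1.276]
wrist_force: [-0.5, -0.2, -1.2]
width: 0.992
gripper_force: 0.0
```

{"method": "servo_tool", "body": {"plan": [[[0,0,0.01],0],[[0,0,0.02],0],[[0,0,0.028],0],[[0,0,0.031],0],[[0,0,0.031],0]]}}

```text
clock: 37.92
eef_pos: [0.4147, 0.1502, 0.0438]
tool_rot: [-3.142, 0.0, 1.276]
wrist_force: [0.5, -0.6, 0.3]
width: 0.995
gripper_force: 0.0
```

{"method": "servo_tool", "body": {"plan": [[[0,0,0],0],[[0,0,0],0],[[0,0,0],0],[[0,0,0],0],[[0,0,0],0]]}}

```text
clock: 38.33
eef_pos: [0.4148, 0.1502, 0.0442]
tool_rot: [3.141, -0.0, 1.276]
wrist_force: [-0.3, 0.2, 0.9]
width: 1.0
gripper_force: 0.0
```

{"method": "servo_tool", "body": {"plan": [[[0,0,0],0],[[0,0,0],0],[[0,0,0],0],[[0,0,0],0],[[0,0,0],0]], "claw": 0.045}}

```text
clock: 38.75
eef_pos: [0.4146, 0.1502, 0.0437]
tool_rot: [-3.142, 0.0, 1.276]
wrist_force: [-0.4, 0.1, -0.9]
width: 0.53
gripper_force: 0.0
```

```bash
python3 -c "
from h import *
go([.415,.150,.042])
a=arm.get_image('scene')[200:270,170:240]
cv2.imwrite('pics/m6.png',cv2.resize(a,(560,560)))"
```

```text
t 38.75 at [0.4146 0.1502 0.0437] [-180.     0.    73.1] shift [-0.0001  0.0005  0.0017] turn -0.1 w 0.53 F [-0.4  0.1 -0.9]
```

View pics/m6.png

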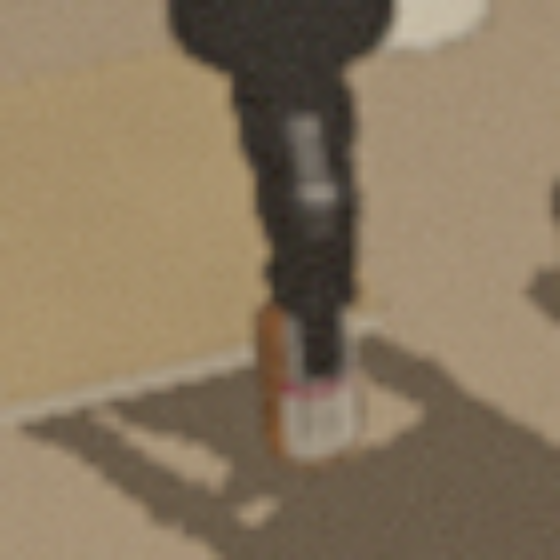

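The bottle stands upright between the fingers, which are at (320,350). I'll close on it and carry it.

{"method": "servo_tool", "body": {"plan": [[[0,0,0],0],[[0,0,0],0],[[0,0,0],0],[[0,0,0],0],[[0,0,0],0]], "claw": 0.026}}

```text
clock: 39.22
eef_pos: [0.4145, 0.1502, 0.0438]
tool_rot: [-3.141, -0.0, 1.276]
wrist_force: [-1.9, -0.5, 0.3]
width: 0.389
gripper_force: 25.0
```

{"method": "servo_tool", "body": {"plan": [[[0,0,0],0],[[0,0,0],0],[[0,0,0],0],[[0,0,-0.005],0],[[0,0,-0.015],0]]}}

```text
clock: 39.63
eef_pos: [0.4138, 0.1498, 0.0578]
tool_rot: [-3.14, 0.002, 1.276]
wrist_force: [0.1, -0.2, -0.5]
width: 0.39
gripper_force: 24.9
```

{"method": "servo_tool", "body": {"plan": [[[0,0,-0.025],0],[[0,0,-0.05],0],[[0,0,-0.075],0],[[0,0,-0.1],0],[[0,0,-0.11],0]]}}

```text
clock: 40.05
eef_pos: [0.416, 0.1504, 0.1737]
tool_rot: [3.136, -0.003, 1.276]
wrist_force: [0.7, 0.2, 0.4]
width: 0.388
gripper_force: 24.9
```

{"method": "servo_tool", "body": {"plan": [[[-0.008,0.012,0],0],[[-0.022,0.034,0],0],[[-0.038,0.059,0],0],[[-0.054,0.083,0],0],[[-0.07,0.108,0],0]]}}

```text
clock: 40.47
eef_pos: [0.4982, 0.0507, 0.1686]
tool_rot: [-3.142, 0.0, 1.276]
wrist_force: [0.7, 0.0, -0.5]
width: 0.391
gripper_force: 25.0
```

{"method": "servo_tool", "body": {"plan": [[[-0.016,0.025,0],0],[[-0.032,0.05,0],0],[[-0.048,0.075,0],0],[[-0.064,0.1,0],0],[[-0.08,0.125,0],0]]}}

```text
clock: 40.88
eef_pos: [0.5946, -0.0625, 0.1682]
tool_rot: [-3.141, 0.0, 1.275]
wrist_force: [0.5, 1.4, 0.4]
width: 0.388
gripper_force: 25.0
```

{"method": "servo_tool", "body": {"plan": [[[-0.014,0.021,0],0],[[-0.024,0.036,0],0],[[-0.03,0.045,0],0],[[-0.033,0.048,0],0],[[-0.033,0.048,0],0]]}}

```text
clock: 41.3
eef_pos: [0.6302, -0.107, 0.1682]
tool_rot: [-3.141, 0.0, 1.275]
wrist_force: [0.1, 0.0, 0.1]
width: 0.389
gripper_force: 25.0
```

{"method": "servo_tool", "body": {"plan": [[[0,0,0],0],[[0,0,0],0],[[0,0,0],0],[[0,0,0],0],[[0,0,0],0]]}}

```text
clock: 41.72
eef_pos: [0.6301, -0.1061, 0.1692]
tool_rot: [3.141, -0.0, 1.276]
wrist_force: [0.0, 0.7, -0.3]
width: 0.389
gripper_force: 25.0
```

```bash
python3 -c "
from h import *
go([.63,-.106,.044])"
```

```text
t 41.72 at [ 0.6301 -0.1061  0.1692] [179.97  -0.    73.13] shift [ 0.     -0.0002  0.1252] turn -0.07 w 0.389 F [ 0.   0.7 -0.3]
```

{"method": "servo_tool", "body": {"plan": [[[0,0,0.012],0],[[0,0,0.034],0],[[0,0,0.058],0],[[0,0,0.082],0],[[0,0,0.1],0]]}}

```text
clock: 42.13
eef_pos: [0.629, -0.1063, 0.0653]
tool_rot: [-3.139, 0.0, 1.276]
wrist_force: [-1.1, -0.0, -1.2]
width: 0.393
gripper_force: 25.0
```

{"method": "servo_tool", "body": {"plan": [[[0,0,0.006],0],[[0,0,0.012],0],[[0,0,0.018],0],[[0,0,0.021],0],[[0,0,0.023],0]]}}

```text
clock: 42.55
eef_pos: [0.6307, -0.1067, 0.0465]
tool_rot: [3.14, -0.0, 1.276]
wrist_force: [0.1, -0.3, -1.0]
width: 0.388
gripper_force: 25.0
```

{"method": "servo_tool", "body": {"plan": [[[0,0,0],0],[[0,0,0],0],[[0,0,0],0],[[0,0,0],0],[[0,0,0],0]]}}

```text
clock: 42.97
eef_pos: [0.6305, -0.1067, 0.0462]
tool_rot: [3.141, -0.0, 1.276]
wrist_force: [0.3, -0.2, -0.3]
width: 0.387
gripper_force: 25.0
```

Now the last 2.5 mm, then release, rise, back off and look.

{"method": "servo_tool", "body": {"plan": [[[0,0,0.001],0],[[0,0,0.002],0],[[0,0,0.0025],0],[[0,0,0.0025],0],[[0,0,0.0025],0]]}}

```text
clock: 43.38
eef_pos: [0.6303, -0.1066, 0.0438]
tool_rot: [3.141, -0.0, 1.276]
wrist_force: [-2.1, 0.7, 4.2]
width: 0.387
gripper_force: 25.2
```

{"method": "servo_tool", "body": {"plan": [[[0,0,0],0],[[0,0,0],0],[[0,0,0],0],[[0,0,0],0],[[0,0,0],0]]}}

```text
clock: 43.8
eef_pos: [0.6304, -0.1067, 0.0438]
tool_rot: [3.141, -0.0, 1.276]
wrist_force: [-1.5, 1.1, 4.4]
width: 0.39
gripper_force: 25.4
```

{"method": "servo_tool", "body": {"plan": [[[0,0,0],0],[[0,0,0],0],[[0,0,0],0],[[0,0,0],0],[[0,0,0],0]], "claw": 0.075}}

```text
clock: 44.22
eef_pos: [0.6301, -0.1066, 0.0428]
tool_rot: [-3.141, 0.0, 1.276]
wrist_force: [-0.9, 0.6, 0.2]
width: 0.875
gripper_force: 0.0
```

{"method": "servo_tool", "body": {"plan": [[[0,0,-0.01],0],[[0,0,-0.035],0],[[0,0,-0.07],0],[[0,0,-0.105],0],[[0,0,-0.14],0]]}}

```text
clock: 44.63
eef_pos: [0.6299, -0.1066, 0.1854]
tool_rot: [3.142, -0.0, 1.276]
wrist_force: [-0.5, 0.4, 0.5]
width: 0.88
gripper_force: 0.0
```

{"method": "servo_tool", "body": {"plan": [[[0.01,-0.02,-0.02],0],[[0.03,-0.045,-0.02],0],[[0.05,-0.07,-0.02],0],[[0.075,-0.095,-0.02],0],[[0.1,-0.12,-0.02],0]]}}

```text
clock: 45.05
eef_pos: [0.5436, 0.0247, 0.2044]
tool_rot: [3.14, -0.0, 1.275]
wrist_force: [0.4, 0.2, 0.5]
width: 0.875
gripper_force: 0.0
```

{"method": "servo_tool", "body": {"plan": [[[0.025,-0.025,0],0],[[0.05,-0.05,0],0],[[0.075,-0.075,0],0],[[0.1,-0.09,0],0],[[0.12,-0.09,0],0]]}}

```text
clock: 45.47
eef_pos: [0.4914, 0.1675, 0.2053]
tool_rot: [3.14, -0.002, 1.278]
wrist_force: [-0.1, -0.0, -0.1]
width: 0.877
gripper_force: 0.0
```

```bash
python3 -c "
from h import *
for i in range(8): t=arm.get_image('top')
go([.4,.1,.2])
s=arm.get_image('scene')
cv2.imwrite('pics/m7.png',np.hstack([cv2.resize(t[140:260,210:370],(480,360)),cv2.resize(s[140:260,190:290],(300,360))]))
d=t.astype(int)
def comp(m,b):
    x0,y0,x1,y1=b; n,l,st,c=cv2.connectedComponentsWithStats(m[y0:y1,x0:x1].astype(np.uint8)); i=1+st[1:,4].argmax(); return c[i]+[x0,y0],st[i]
print('teat',*[ (c,st[4],cast('top',[c],.1)) for c,st in [comp(d.sum(2)<170,(255,160,290,195))]])
print('timer',*[ (c,st,cast('top',[c],.017)) for c,st in [comp(d[...,0]>145,(310,180,345,222))]])
print('algae',*[ (c,st,cast('top',[c],.1)) for c,st in [comp((d[...,1]-d[...,2]>5)&(d[...,1]-d[...,0]>5),(280,165,320,205))]])"
```

```text
t 45.87 at [0.4935 0.1639 0.2035] [1.7999e+02 1.0000e-02 7.3000e+01] shift [-0.0884 -0.0707  0.0035] turn -0.2 w 0.877 F [ 0.6  0.2 -0.4]
teat (array([266.875     , 174.66666667]), np.int32(24), array([[ 0.6264127 , -0.10040635,  0.1       ]]))
timer (array([323.535, 196.225]), array([  3,   5,  22,  21, 200], dtype=int32), array([[ 0.56805136, -0.30083817,  0.017     ]]))
algae (array([298.82894737, 182.89912281]), array([ 10,  10,  18,  17, 228], dtype=int32), array([[ 0.60003477, -0.20529644,  0.1       ]]))
```

View pics/m7.png

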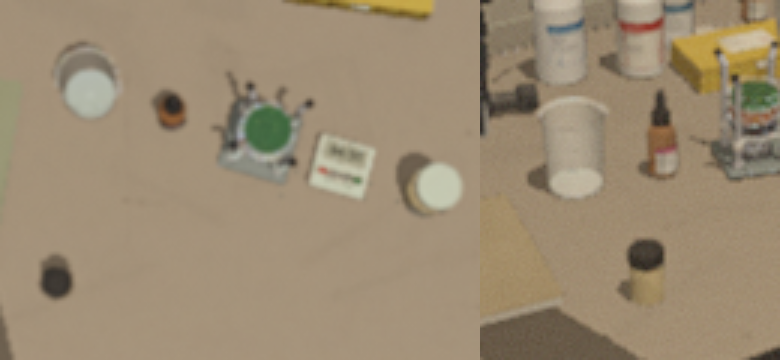

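The dropper stands upright between the beaker and the holder at (172,110). The timer lies face up between the holder and the jar at (342,165). The dishes are stacked in the holder with green on top, and the beaker, jar and canister have not been disturbed.

```bash
python3 -c "
from rig import arm
print(arm.sign_off())"
```

```text
the job is handed in; nothing more can be done
None
```

The job is handed in at about 46 s on the robot's clock: mud, sand and algae dishes are stacked in the holder in that order, with the dropper and timer each about midway on their sides; the final pictures show all of it in place, but no verdict came back and the platform's sinking was not measured.

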